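# Add a slotted weight to the glue press, slots opposed

### The arm

A 6-joint arm with a two-finger parallel gripper is mounted at the origin on the work surface; the furniture and walls round the work are solid. World frame = base frame: x ahead of the robot, y to its left, z up, the work surface at z = 0. Lengths are in m, angles in rad, forces in N, time in s.
With the tool pointing down it reaches from about 0.4 to 0.825 m from the base axis. Payload 7 kg.
Tool frame: the origin (TCP) lies on the centre line of the jaws, within the pads' length; the fingertips stand arm.tip_reach ahead of it and the grasp point (between the pads) lies 5 mm behind it (arm.tip_reach is the distance from the TCP to the fingertips, in m); z points along the fingers, y is the line along which they close (so a half turn about z gives the same grasp; the last joint's range is limited). The gripper opens to 88 mm and grips with 3 to 60 N. Pads are 19 mm wide; open, the fingers measure 130 mm over their backs; the gripper's body (78 mm by 193 mm) begins 47 mm behind the grasp point.
Start: joints at [-0.839, 0.359, 0.012, 0, -1.224, -0.288], TCP at [0.29, -0.61, 0.241] pointing down, gripper open.
Joint ranges: [-3.07, 3.07], [-1.43, 2.12], [-1.02, 1.25], [-3.03, 1.67], [-3.05, -0], [-3.03, 3.03]. Speed limits (rad/s): [2.39, 2.39, 3.01, 3.14, 3.14, 3.14].

### API

Orientations are given as [roll, pitch, yaw] about the fixed x, y, z axes, in that order (R = Rz(yaw) Ry(pitch) Rx(roll)).
In Python, from station import status, optics, order, arm gives the robot as it stands. The module is installed in compiled form; this text tells all that it offers.
- The arm moves only by the shell command python3 -m jog 'ROWS' [FORCE]. ROWS is JSON, a list of rows, each a list of 3 entries, a list of its own where there are three numbers: the gripper command: -1 is shut, 1 is fully open, values between are in proportion, then the shift along the tool's x, y, z in mm, then the turn about the tool's z in rad. A call has 1 to 20 rows; each row is the pose to reach, as a shift and turn from the pose commanded when the call began, along the tool's axes at that moment; what a row does not reach only later rows make up. A row lasts 1/8 s, in which the tool goes at most 62.5 mm and 10.7 degrees, less where a joint would pass 70% of its speed; a pose out of reach is approached as far as the arm can. A call with a gripper value outside its range is refused whole. The fingers move at their own pace and stop on an object; FORCE is the grip in N (left out, the last holds). Time passes only in rows, so rows that repeat a pose let the fingers close. It gives the time, the measured TCP pose, the force, the opening and the grip force at its end, in the units of the state.
- status.get_state(): the state, without advancing time (a new reading comes with each control period).
- optics.grab_frame(name): name is "scene" or "top" or "wrist"; returns a dict with "color" (420x560x3 uint8, red, green, blue), "mtx" (3x3 intrinsics, pixels), "cam_to_world" (4x4, takes a point from camera to world coordinates). Camera axes: x right, y down, z forward; pixel columns grow to the right and rows downward; lengths in m; the calibration is good to about 2 mm. A picture is of the moment at which its call begins. There is no depth.
- order.job_done(): hands the job in; it is judged then, once.
The state is a dict: "t": time; "q": joint angles; "qd": joint speeds; "joint_efforts": joint torques, N m; "eef_pos": TCP position; "ee_rot": TCP orientation; "force": force on the tool from outside, world axes, zero at the start; "moment": the same for the moment, N m; "width": finger opening in m; "gripper_force": force on a finger pad.
Only numpy, scipy, OpenCV 4.12 (cv2) and the standard library are available. Lean on these libraries where they do the work, as an engineer would, in place of code of your own. Each camera call takes 0.05 s, during which the arm holds its last target. There are 200 camera calls.

### The job

One slotted weight already lies on the glue press. Take the loose one by its upright blue tab, slide it sideways onto the press's stem below the green head, with its slot on the side opposite the lower weight's slot, and feel to and fro until the brass key bar on the stem drops into its slot and it lies flat on the lower weight, then let go. Leave the lower weight as it lies, and do not disturb the pottery sherd lying near the work.

Things in the scene. Friction and masses are not known exactly. Their poses are not given: they have to be found in the camera images.
- stem (a point): Axis of the 12 mm steel stem of the fixed, rigid glue press (wooden foot board 114 x 114 mm, green bridge, round dark load plate 104 mm across), at the load plate's top, 95 mm above the table. z up; x points roughly to the side away from the lower weight's slot (within 12 degrees).
- stem_head (a point): Centre of the underside of the round green head on the stem, 52 mm above the load plate. The head is 30 mm across, too wide for a weight's slot, and 9 mm high. Axes as for stem.
- key_level (a point): Point on the stem's axis level with the top of the brass key bar, 23 mm above the load plate; axes as for stem, NOT the bar's. The bar is fixed to the stem, 9 mm wide, 7 mm high, reaches 45 mm out on one side only, hub 14.4 mm across, 2 mm clear above the lower weight. It points along x within 20 degrees either side: look or feel for it.
- lower_centre (a point): The weight already on the press: a grey metal disc, 100 mm across and 14 mm thick, with the same slot and tab as the loose one, but a black tab. It lies loose on the load plate with the stem in its slot. The point is at the disc's centre, half-way up its thickness; x points out of its slot's mouth, z up.
- lower_mouth (a point): The middle of the slot's mouth at the rim of the lower weight, 50 mm from its centre along its x.
- loose_centre (a point): Loose weight, flat on the table: grey metal disc 100 mm across, 14 mm thick, 0.2 to 0.42 kg. A slot 16 mm wide (edges chamfered 1.5 mm) runs from the rim to 7 mm past the centre, end flat. Opposite it an equally thick ear, 32 mm wide, reaches 87 mm from the centre and bears the blue tab. Point at the disc's centre, half-way up; x points out of the slot's mouth, z up.
- loose_tab (a point): The grasp point on the loose weight's blue tab, 72 mm from the disc's centre opposite the slot and 40 mm above the disc's underside. The tab is 14 mm thick (along y, the way to grip it), 26 mm long (along x), and rises from 14 to 58 mm above the underside; axes as loose_centre. Held here, the disc tilts in the fingers if it is pressed down hard on something.
- loose_mouth (a point): The middle of the slot's mouth at the rim of the loose weight, 50 mm from its centre along its x.
- slab_0: A loose dark stone-like pottery sherd, 46 x 100 x 23 mm, lying flat on the table; origin at the middle of its underside. Bystander.

How it is judged:
At the end, for the whole second after the job is handed in: Loose weight flat (3 degrees) on the lower one: centre within 6 mm of the stem axis and 11 to 16.5 mm above the lower centre, so the key is in its slot; slot mouths over 85 mm apart. Lower weight centred within 8 mm, its slot mouth moved less than 15 mm (horizontal distance between loose_centre and stem below 0.006 m and z of loose_centre in the frame of lower_centre between 0.011 and 0.0165 m and angle between loose_centre's own z axis and vertical below 0.05 rad and horizontal distance between loose_mouth and lower_mouth above 0.085 m and horizontal distance between lower_centre and stem below 0.008 m and distance of lower_mouth from where it was at the start of the episode below 0.015 m); the robot touches nothing.
It fails at once if the sherd on the table is moved by more than 25 mm (distance of slab_0 from where it was at the start of the episode above 0.025 m).
It also fails if it takes over 48 s, if anything falls off the work surface, if the arm or the gripper's body presses on something with over 40 N, if the wrist force passes 120 N, or if a joint passes its speed limit or range.

## Working session

There is one attempt and no reset: what is moved stays moved. The work goes in short steps, Python scripts to look and compute and a shell command to move; the robot and the scene stay as the last step left them, time stands still between calls to the robot, and variables do not carry over. Pictures are saved under pics/ and viewed, at most 10 in all, crops included, and the job is handed in when it is done.

```bash
mkdir -p pics
cat > h.py <<'E'
import numpy as np, cv2, sys
from station import status, optics, order, arm
def save(name, fn, crop=None, s=1):
    f=optics.grab_frame(name); im=f["color"][:,:,::-1]
    np.savez(f"pics/{fn}.npz",m=f["mtx"],T=f["cam_to_world"])
    cv2.imwrite(f"pics/{fn}_full.png",im)
    if crop: x0,y0,x1,y1=crop; im=im[y0:y1,x0:x1]
    if s!=1: im=cv2.resize(im,None,fx=s,fy=s,interpolation=cv2.INTER_CUBIC)
    cv2.imwrite(f"pics/{fn}.png",im)
def ray(fn,u,v,z):
    d=np.load(f"pics/{fn}.npz"); T=d["T"]
    r=T[:3,:3]@np.linalg.inv(d["m"])@[u,v,1]; o=T[:3,3]
    return o+r*(z-o[2])/r[2]
def proj(fn,p):
    d=np.load(f"pics/{fn}.npz"); T=d["T"]
    c=d["m"]@(T[:3,:3].T@(np.array(p)-T[:3,3])); return c[:2]/c[2]
E
python3 - <<'E'
from h import *
save("top","top",None,1.4); save("scene","sc",None,1.4)
for n in("top","sc"):
    d=np.load(f"pics/{n}.npz"); print(d["m"].round(1).tolist(), d["T"].round(3).tolist())
print(status.get_state(), arm.tip_reach)
E
```

```text
[[471.9, 0.0, 281.9], [0.0, 471.9, 210.0], [0.0, 0.0, 1.0]] [[-0.017, -0.999, 0.05, 0.395], [-0.999, 0.015, -0.041, 0.19], [0.04, -0.051, -0.998, 0.958], [0.0, 0.0, 0.0, 1.0]]
[[408.7, 0.0, 282.4], [0.0, 408.7, 205.3], [0.0, 0.0, 1.0]] [[-0.717, -0.533, 0.45, 0.076], [-0.697, 0.538, -0.473, 0.585], [0.01, -0.653, -0.757, 0.759], [0.0, 0.0, 0.0, 1.0]]
{'t': 0.1, 'q': array([-8.38900331e-01,  3.59323782e-01,  1.11365610e-02, -3.13248203e-04,
       -1.22410281e+00, -2.88048601e-01]), 'qd': array([-0.00172042, -0.0013639 ,  0.00067435,  0.00129078, -0.0012882 ,
       -0.00015578]), 'joint_efforts': array([-1.29385502e-03, -5.84163022e+01,  2.93754208e+01,  7.01567754e+00,
        1.01574478e-02, -6.39050882e-05]), 'eef_pos': array([ 0.28961823, -0.60923786,  0.23970395]), 'ee_rot': array([ 3.14007683e+00, -1.42018498e-04, -2.69785181e+00]), 'force': array([-0.29116723,  0.02442899, -0.14200712]), 'moment': array([-0.02966894, -0.00532548,  0.00293544]), 'gripper_force': 0.0, 'width': 0.08745730834566409} 0.014
```

View pics/top.png

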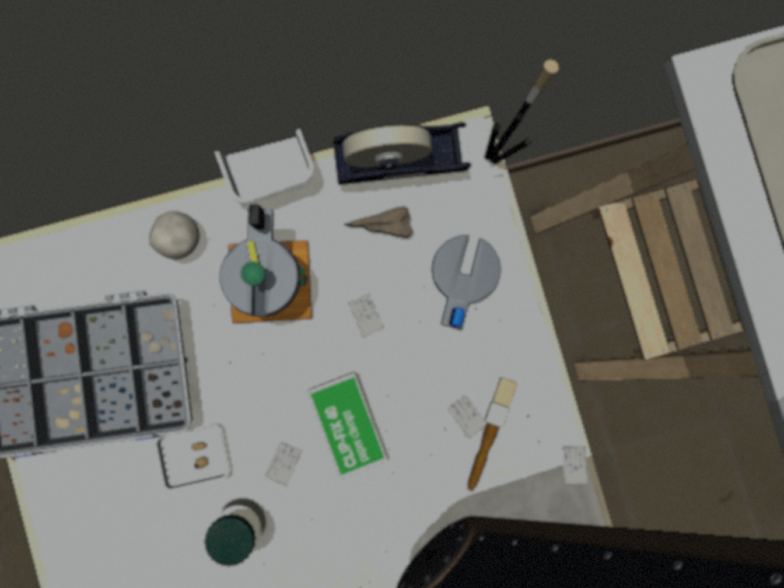

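View pics/sc.png

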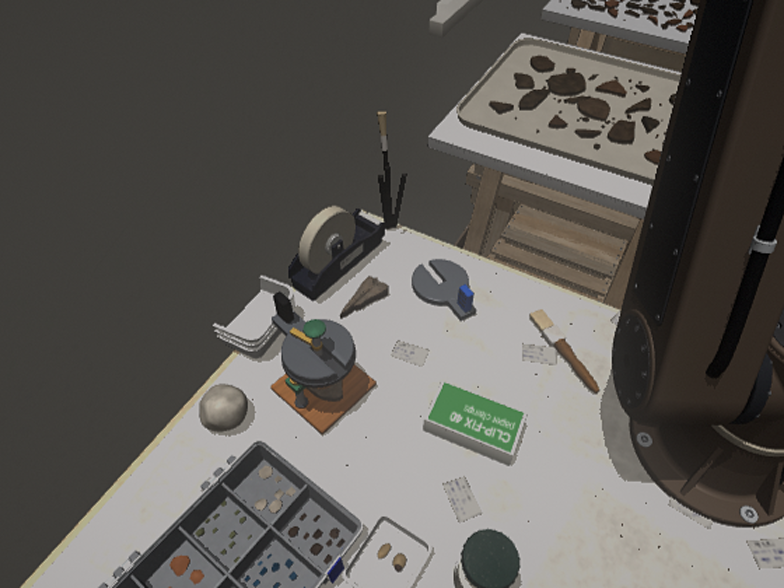

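Top view: press with head at (252,272), yellow key pointing up in the image (+x), lower slot pointing down (toward the robot) and black tab at (257,215). The loose weight has its disc at (466,270), its mouth at about (474,237) and its blue tab at (457,317). The sherd is at (385,223).

Run:
```python
from h import *
s=1.4
for n,u,v,z in [("disc",466,270,.014),("mouth",475,238,.014),("tabtop",457,316,.058),("head",252,272,.156),("loadrim disc",259,276,.109),("btab",257,215,.153),("keytip",250,243,.118),("sherd",385,223,.02)]:
    print(n,ray("top",u/s,v/s,z).round(4))
im=cv2.imread("pics/top_full.png")
a=im[130:250,140:240]; b=im[150:250,290:370]
a=cv2.resize(a,None,fx=4,fy=4,interpolation=cv2.INTER_CUBIC); b=cv2.resize(b,None,fx=4.8,fy=4.8,interpolation=cv2.INTER_CUBIC)
cv2.imwrite("pics/c1.png",np.hstack([a,b]))
```

```text
disc [0.4761 0.0477 0.014 ]
mouth [0.5223 0.0336 0.014 ]
tabtop [0.4093 0.0682 0.058 ]
head [0.4651 0.329  0.156 ]
loadrim disc [0.4639 0.3284 0.109 ]
btab [0.5349 0.3231 0.153 ]
keytip [0.5053 0.3379 0.118 ]
sherd [0.5446 0.1635 0.02  ]
```

View pics/c1.png

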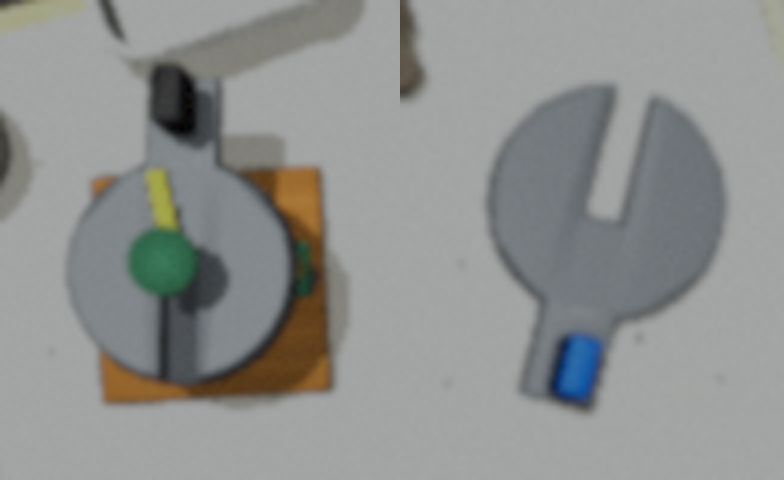

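Run:
```python
from h import *
A=lambda u,v,z: ray("top",140+u/4,130+v/4,z)[:2]
B=lambda u,v,z: ray("top",290+(u-400)/4.8,150+v/4.8,z)[:2]
h=A(163,262,.156); k=A(154,171,.118); lc=A(180,271,.109); lm=A(180,382,.109)
print("head",h,"keytip",k,"lc",lc,"lm",lm)
ang=lambda d: np.degrees(np.arctan2(d[1],d[0])).round(1)
print("key ang from head",ang(k-h),"local",ang(k-A(172,228,.118)),"stem x",ang(lc-lm), np.linalg.norm(k-h))
c=B(607,204,.014); m=B(634,92,.014); e=B(606,220,.014); t=B(582,366,.058); ear=B(558,400,.014)
print("loose",c,m,e,t,ang(m-c),ang(m-e),ang(c-t),np.linalg.norm(c-t))
a=np.radians(ang(m-e)); print("tab from c",c-.072*np.array([np.cos(a),np.sin(a)]))
```

```text
head [0.46298619 0.32779927] keytip [0.50676233 0.33804739] lc [0.46280359 0.32836283] lm [0.41312211 0.32870055]
key ang from head 13.2 local 16.9 stem x -0.4 0.04495969248755594
loose [0.47677664 0.04717333] [0.52398114 0.03465183] [0.47003959 0.04774943] [0.40827174 0.06532321] -14.9 -13.6 -14.8 0.07086846027976654
tab from c [0.40679544 0.06410356]
```

```bash
cat >> h.py <<'E'
def rel(p,yawdeg):
    s=status.get_state(); y=s["ee_rot"][2]; d=np.array(p)-s["eef_pos"]
    t=-(np.radians(yawdeg)-y); t=(t+np.pi)%(2*np.pi)-np.pi
    return np.round([1000*(d[0]*np.cos(y)+d[1]*np.sin(y)),1000*(d[0]*np.sin(y)-d[1]*np.cos(y)),-1000*d[2]],1).tolist(), round(t,3)
E
python3 - <<'E'
from h import *
print(rel((.47,-.25,.24),165.5),rel((.4075,.0655,.14),165.5))
E
```

```text
([-317.1, 247.0, -0.3], np.float64(0.697)) ([-396.1, 558.8, 99.7], np.float64(0.697))
```

```bash
python3 -m jog '[[1,[-160,125,0],0.2],[1,[-317,247,0],0.4],[1,[-317,247,0],0.5],[1,[-317,247,0],0.6],[1,[-317,247,0],0.697],[1,[-317,247,0],0.697],[1,[-345,400,40],0.697],[1,[-370,480,70],0.697],[1,[-396,559,100],0.697],[1,[-396,559,100],0.697],[1,[-396,559,100],0.697],[1,[-396,559,100],0.697],[1,[-396,559,100],0.697],[1,[-396,559,100],0.697]]' 60
python3 - <<'E'
from h import *
save("wrist","w1",None,1.4); s=status.get_state(); print(s["q"].round(2),s["eef_pos"],s["ee_rot"], proj("w1",(.4075,.0655,.058)), proj("w1",(.4075,.0655,.014)))
E
```

```text
t: 1.85
eef_pos: [0.4073, 0.0653, 0.1405]
ee_rot: [-3.141, -0.0, 2.89]
force: [-0.8, 0.1, -0.7]
width: 0.088
gripper_force: 0.0
[ 0.64  0.01 -0.68  0.   -0.88 -2.47] [0.40743817 0.06486907 0.14065863] [-3.14149791e+00 -6.08954830e-05  2.88828402e+00] [277.98087611 223.84005147] [277.7649661  205.52806247]
```

View pics/w1.png

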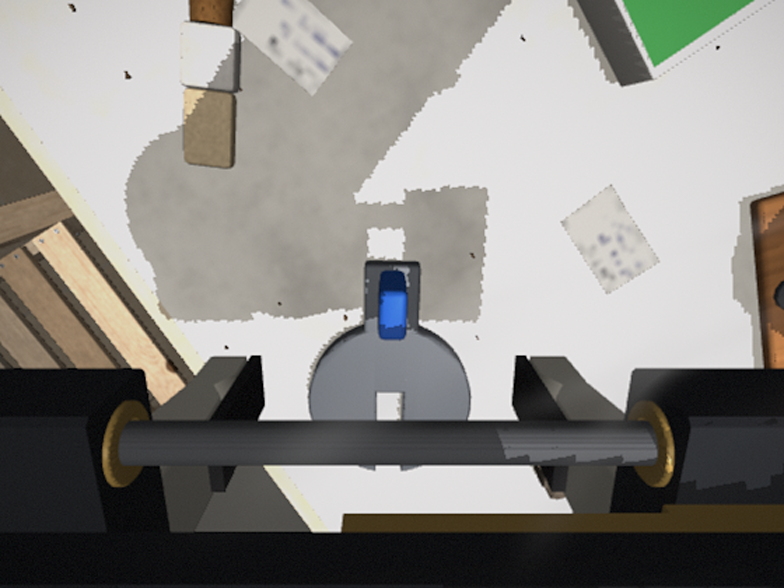

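Wrist view: the tab top is centred at about (393,314), with the ear symmetric about it and the slot in line below at (390,405). The yaw is well aligned.

Run:
```python
from h import *
p=ray("w1",393/1.4,314/1.4,.058); e=ray("w1",389.5/1.4,392/1.4,.014); t=ray("w1",392.5/1.4,262/1.4,.014)
print(p,e,t,np.degrees(np.arctan2(*(e-t)[1::-1])))
c=(e+t)/2
print(rel((p[0],p[1],.035),165.5))
```

```text
[0.40827099 0.06722162 0.058     ] [0.47176417 0.0495552  0.014     ] [0.39341515 0.07118192 0.014     ] -15.431128224080894
([-0.2, 2.5, 105.7], np.float64(-0.0))
```

```bash
python3 -m jog '[[1,[0,2.5,40],0],[1,[0,2.5,80],0.01],[1,[0,2.5,106],0.015],[1,[0,2.5,106],0.015],[-1,[0,2.5,106],0.015],[-1,[0,2.5,106],0.015],[-1,[0,2.5,106],0.015],[-1,[0,2.5,106],0.015],[-1,[0,2.5,106],0.015],[-1,[0,2.5,106],0.015]]' 60
```

```text
t: 3.15
eef_pos: [0.408, 0.0678, 0.0346]
ee_rot: [3.142, 0.0, 2.874]
force: [0.1, 0.4, -0.3]
width: 0.0333
gripper_force: 0.0
```

```bash
python3 -m jog '[[-1,[0,0,0],0],[-1,[0,0,0],0],[-1,[0,0,0],0],[-1,[0,0,0],0],[-1,[0,0,-20],0],[-1,[0,0,-50],0],[-1,[0,0,-90],0],[-1,[0,0,-126],0],[-1,[0,0,-126],0],[-1,[0,0,-126],0]]' 60
python3 - <<'E'
from h import *
a=np.radians(14);u=np.array([np.cos(a),np.sin(a)])
for d in (.072+.072,.072):
    p=np.array([.463,.328])-d*u; print(p,rel((*p,.1605),194))
E
```

```text
t: 4.4
eef_pos: [0.4072, 0.0674, 0.1597]
ee_rot: [-3.141, -0.001, 2.873]
force: [-0.1, -0.2, -3.3]
width: 0.0138
gripper_force: 60.0
[0.32327742 0.29316325] ([140.8, 195.4, -0.8], np.float64(-0.513))
[0.39313871 0.31058162] ([78.1, 230.8, -0.8], np.float64(-0.513))
```

```bash
python3 -m jog '[[-1,[20,30,-1],-0.06],[-1,[45,62,-1],-0.14],[-1,[72,100,-1],-0.24],[-1,[100,138,-1],-0.34],[-1,[122,170,-1],-0.44],[-1,[136,188,-1],-0.5],[-1,[141,195,-1],-0.513],[-1,[141,195,-1],-0.513],[-1,[141,195,-1],-0.513],[-1,[141,195,-1],-0.513]]'
python3 - <<'E'
from h import *
save("wrist","w2"); save("top","t2"); save("scene","s2")
for n in("w2","t2","s2"):print(n,[proj(n,p).round() for p in ((.463,.328,.147),(.463,.328,.11),(.393,.311,.12))])
s=status.get_state(); print(s["q"].round(2),s["eef_pos"],s["ee_rot"])
a=cv2.imread("pics/w2.png"); 
b=cv2.resize(cv2.imread("pics/s2.png")[190:330,180:300],(390,455),interpolation=cv2.INTER_CUBIC)
t=cv2.resize(cv2.imread("pics/t2.png")[130:270,140:260],(390,455),interpolation=cv2.INTER_CUBIC)
cv2.imwrite("pics/c2.png",np.hstack([b,t])); cv2.imwrite("pics/c2w.png",cv2.resize(a,None,fx=1.4,fy=1.4))
E
```

```text
t: 5.65
eef_pos: [0.324, 0.2923, 0.1614]
ee_rot: [-3.141, -0.0, -2.898]
force: [-0.2, -0.1, -2.2]
width: 0.0136
gripper_force: 60.0
w2 [array([279., 480.]), array([279., 428.]), array([280., 353.])]
t2 [array([182., 196.]), array([185., 198.]), array([194., 237.])]
s2 [array([226., 235.]), array([228., 246.]), array([259., 260.])]
[ 1.19  0.03 -0.6  -0.   -0.94 -2.52] [0.32395258 0.2927121  0.16164055] [ 3.14138954e+00  9.19995287e-05 -2.89771245e+00]
```

View pics/c2.png

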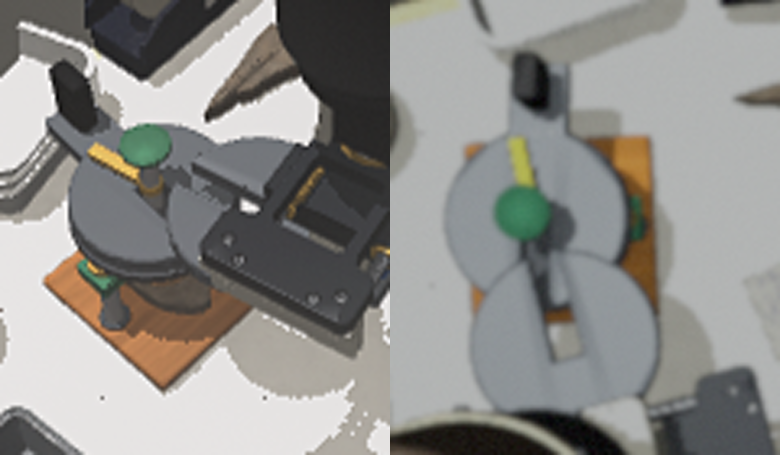

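View pics/c2w.png

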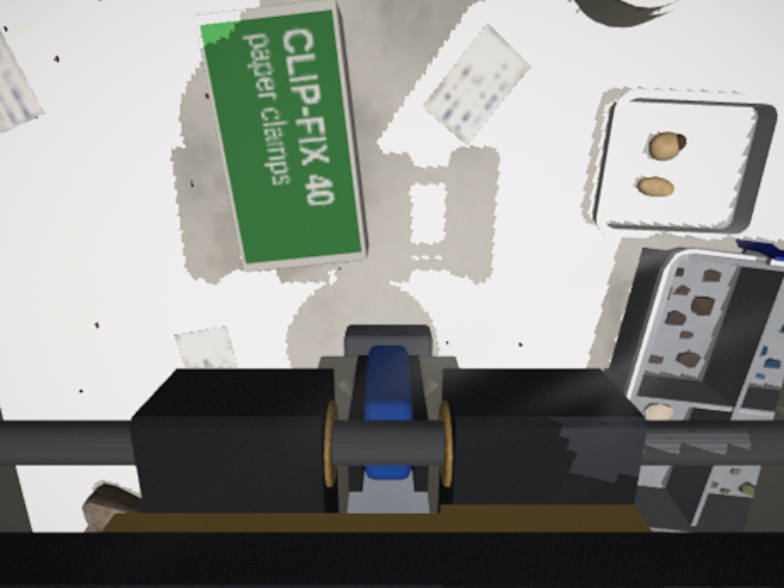

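Scene and top crops: the held disc is level with the gap, behind the stem. In the right crop the slot end is at about (569,356), the disc spans x 470–660, and the green head is at (522,212). The key points up and to the left.

```bash
python3 - <<'E'
from h import *
A=lambda u,v,z: ray("t2",140+(u-390)/3.25,130+v/3.25,z)[:2]
s=status.get_state(); p=s["eef_pos"][:2]; y=s["ee_rot"][2]; u=-np.array([np.cos(y),np.sin(y)])
print("expected c",p+.072*u,"slot end",p+.065*u, "mouth",p+.122*u, "deg",np.degrees(y))
print("meas slot end",A(569,356,.1405),"disc x centre",A(565,345,.1405),"head",A(522,212,.156),"keytip",A(516,139,.118),"key near",A(526,183,.118))
q=np.array([(.463,.328)])-p; print("stem along, lateral", q@u, q@[-u[1],u[0]])
def pj(P): c=proj("t2",P); return (c-[140,130])*3.25+[390,0]
for P in [p+.072*u,p+.065*u,p+.122*u]: print(pj((*P,.1405)).round())
E
python3 - <<'E'
import cv2
im=cv2.imread("pics/t2.png")[155:245,155:225]
cv2.imwrite("pics/c3.png",cv2.resize(im,(467,600),interpolation=cv2.INTER_CUBIC))
E
```

```text
expected c [0.39382198 0.31009793] slot end [0.38702912 0.30840764] mouth [0.44234239 0.32217142] deg -166.02669380383583
meas slot end [0.38806563 0.30652396] disc x centre [0.39390895 0.30857949] head [0.46344611 0.32802231] keytip [0.50672229 0.33757331] key near [0.48251565 0.33230734]
stem along, lateral [0.14345374] [0.00066791]
[562. 345.]
[565. 358.]
[538. 254.]
```

View pics/c3.png

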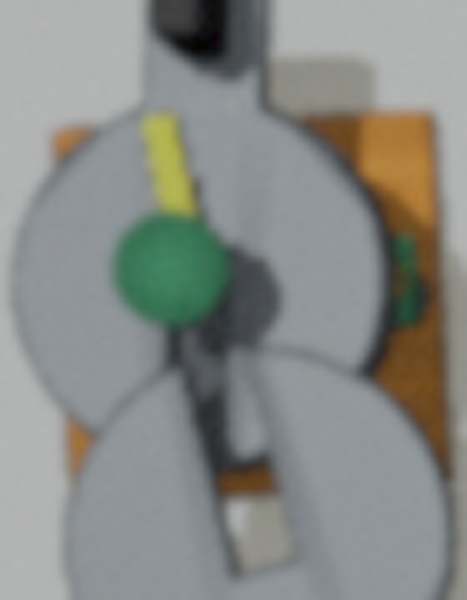

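The crop shows the slot mouth midpoint at about (211,365), the slot end midpoint at (266,570), the head at (172,269) and the key tip at (160,116).

Run:
```python
from h import *
A=lambda u,v,z: ray("t2",155+u/6.67,155+v/6.667,z)[:2]
m=A(211,365,.1405);e=A(266,570,.1405);h=A(172,269,.156);k=A(160,116,.118)
ang=lambda d: np.degrees(np.arctan2(d[1],d[0])).round(1)
u=(m-e)/np.linalg.norm(m-e); n=np.array([-u[1],u[0]])
print(m,e,h,k,"slot",ang(m-e),"key",ang(k-h),ang(k-A(183,210,.118)),"stem lateral from slot axis",(h-m)@n,(h-e)@n, "along from e",(h-e)@u)
```

```text
[0.43954096 0.3205669 ] [0.38643004 0.30687286] [0.46324323 0.32773535] [0.50737845 0.33718383] slot 14.5 key 12.1 13.2 stem lateral from slot axis 0.0010236115571308525 0.0010236115571308525 along from e 0.07958932904976258
```

```bash
python3 -m jog '[[-1,[-8,1,0],0],[-1,[-16,1,0],0],[-1,[-24,1,0],0],[-1,[-32,1,0],0],[-1,[-40,1,0],0],[-1,[-40,1,0],0]]'; python3 -m jog '[[-1,[-8,0,0],0],[-1,[-16,0,0],0],[-1,[-22,0,0],0],[-1,[-28,0,0],0],[-1,[-28,0,0],0],[-1,[-28,0,0],0]]'
```

```text
t: 6.55
eef_pos: [0.3629, 0.3038, 0.1614]
ee_rot: [-3.141, -0.0, -2.897]
force: [-0.3, -1.0, -2.5]
width: 0.0138
gripper_force: 60.0
t: 7.3
eef_pos: [0.3894, 0.3104, 0.1615]
ee_rot: [-3.141, -0.0, -2.897]
force: [-0.0, 0.6, -3.7]
width: 0.0137
gripper_force: 60.0
```

```bash
python3 -m jog '[[-1,[-2,0,0],0],[-1,[-3,0,0],0],[-1,[-3,0,0],0]]'; python3 -m jog '[[-1,[-1,0,0],0],[-1,[-2,0,0],0],[-1,[-2,0,0],0]]'
```

```text
t: 7.68
eef_pos: [0.3924, 0.3113, 0.1616]
ee_rot: [3.141, 0.0, -2.897]
force: [0.5, 0.4, -2.8]
width: 0.0134
gripper_force: 60.0
t: 8.05
eef_pos: [0.3944, 0.3118, 0.1616]
ee_rot: [-3.142, 0.0, -2.897]
force: [-1.1, 0.0, -2.6]
width: 0.0134
gripper_force: 60.0
```

```bash
python3 -m jog '[[-1,[-1,0,0],0],[-1,[-1,0,0],0],[-1,[-1,0,0],0]]';  python3 -m jog '[[-1,[1.5,0,0],0],[-1,[1.5,1,0],0],[-1,[1.5,2,0],0],[-1,[1.5,2.5,0],0],[-1,[1.5,2.5,0],0]]'; python3 -m jog '[[-1,[0,-2,0],0],[-1,[0,-4,0],0],[-1,[0,-5,0],0],[-1,[0,-5,0],0]]'
```

```text
t: 8.43
eef_pos: [0.395, 0.3118, 0.1614]
ee_rot: [-3.141, -0.001, -2.897]
force: [-3.3, -0.1, -1.9]
width: 0.0137
gripper_force: 60.0
t: 9.05
eef_pos: [0.3933, 0.3142, 0.1616]
ee_rot: [3.142, 0.0, -2.897]
force: [0.4, 0.1, -2.8]
width: 0.0132
gripper_force: 60.0
t: 9.55
eef_pos: [0.3944, 0.3098, 0.1616]
ee_rot: [3.14, 0.0, -2.896]
force: [-1.6, 4.7, -4.3]
width: 0.0134
gripper_force: 60.0
```

```bash
python3 -m jog '[[-1,[0,2,0],0],[-1,[0,4,0],0],[-1,[0,5.5,0],0],[-1,[0,5.5,0],0],[-1,[0,5.5,0],0]]'
```

```text
t: 10.18
eef_pos: [0.3931, 0.3144, 0.1615]
ee_rot: [-3.141, -0.0, -2.897]
force: [-0.4, -0.4, -3.1]
width: 0.0138
gripper_force: 60.0
```

```bash
python3 -m jog '[[-1,[0,0.7,0],0],[-1,[0,0.7,0],0]]'
```

```text
t: 10.42
eef_pos: [0.393, 0.3148, 0.1615]
ee_rot: [-3.141, -0.0, -2.897]
force: [2.0, -3.3, -2.7]
width: 0.0137
gripper_force: 60.0
```

```bash
python3 -m jog '[[-1,[1,-1,0],0.01],[-1,[2,-2,0],0.015],[-1,[2,-2,3],0.015],[-1,[2,-2,6],0.015],[-1,[2,-2,7.5],0.015],[-1,[2,-2,8.5],0.015],[-1,[2,-2,9.5],0.015],[-1,[2,-2,9.5],0.015]]'
```

```text
t: 11.42
eef_pos: [0.3915, 0.3128, 0.152]
ee_rot: [-3.142, -0.0, -2.912]
force: [0.7, 0.4, -2.9]
width: 0.0138
gripper_force: 60.0
```

```bash
python3 -m jog '[[-1,[0,0,1],0],[-1,[0,0,1.5],0],[-1,[0,0,1.5],0],[-1,[0,0,1.5],0]]'
```

```text
t: 11.92
eef_pos: [0.3915, 0.3128, 0.1506]
ee_rot: [3.142, 0.0, -2.912]
force: [0.9, -0.2, -2.4]
width: 0.0137
gripper_force: 60.0
```

```bash
python3 -m jog '[[-1,[0,0,1],0],[-1,[0,0,2],0],[-1,[0,0,2.5],0],[-1,[0,0,2.5],0],[-1,[0,0,2.5],0]]'
```

```text
t: 12.55
eef_pos: [0.3915, 0.3128, 0.1481]
ee_rot: [3.142, 0.0, -2.912]
force: [0.1, -0.3, -2.2]
width: 0.0136
gripper_force: 60.0
```

```bash
python3 -m jog '[[-1,[0,0,1],0],[-1,[0,0,2],0],[-1,[0,0,2],0],[-1,[0,0,2],0]]'
python3 - <<'E'
from h import *
save("scene","s4"); save("top","t4")
b=cv2.resize(cv2.imread("pics/s4.png")[200:290,190:280],(390,390),interpolation=cv2.INTER_CUBIC)
t=cv2.resize(cv2.imread("pics/t4.png")[140:230,150:240],(390,390),interpolation=cv2.INTER_CUBIC)
cv2.imwrite("pics/c4.png",np.hstack([b,t]))
E
```

```text
t: 13.05
eef_pos: [0.3915, 0.3128, 0.1461]
ee_rot: [3.142, -0.0, -2.912]
force: [0.1, 0.3, -2.9]
width: 0.0141
gripper_force: 60.0
```

View pics/c4.png

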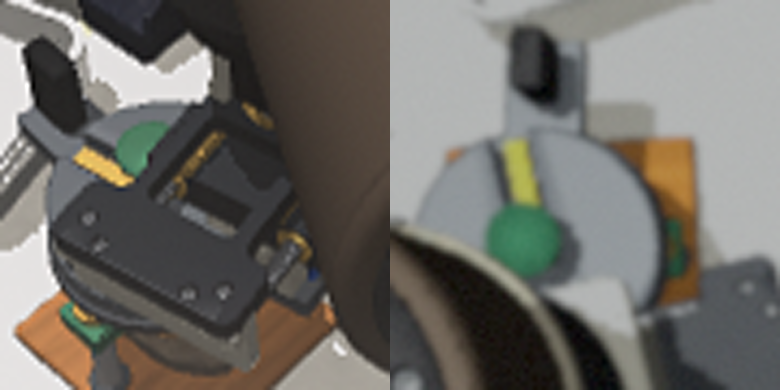

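The brass key is visible inside the loose weight's slot (right crop, about (522,170)), and no contact force registers. I'll lower the last millimetres until it touches.

```bash
python3 -m jog '[[-1,[0,0,1],0],[-1,[0,0,1.5],0],[-1,[0,0,1.5],0]]'; python3 -m jog '[[-1,[0,0,0.7],0],[-1,[0,0,0.7],0],[-1,[0,0,0.7],0]]'
```

```text
t: 13.52
eef_pos: [0.3915, 0.3128, 0.1445]
ee_rot: [-3.142, -0.0, -2.912]
force: [-0.9, 0.1, -2.8]
width: 0.0139
gripper_force: 60.0
t: 13.9
eef_pos: [0.3915, 0.3128, 0.1439]
ee_rot: [-3.142, -0.0, -2.912]
force: [1.2, 0.7, -2.9]
width: 0.0137
gripper_force: 60.0
```

```bash
python3 -m jog '[[-1,[0,0,0.7],0],[-1,[0,0,0.7],0],[-1,[0,0,0.7],0]]'; python3 -m jog '[[-1,[0,0,0.7],0],[-1,[0,0,0.7],0],[-1,[0,0,0.7],0]]'
```

```text
t: 14.28
eef_pos: [0.3916, 0.3129, 0.1436]
ee_rot: [3.141, 0.0, -2.912]
force: [-3.6, -1.5, 4.9]
width: 0.0139
gripper_force: 60.0
t: 14.65
eef_pos: [0.3915, 0.3129, 0.1435]
ee_rot: [3.141, 0.001, -2.911]
force: [-6.4, -2.4, 11.7]
width: 0.0135
gripper_force: 60.0
```

```bash
python3 -m jog '[[-1,[0,0,-0.8],0],[-1,[0,0,-0.8],0],[-0.5,[0,0,-0.8],0],[-0.3,[0,0,-0.8],0],[-0.3,[0,0,-0.8],0],[-0.3,[0,0,-0.8],0],[-0.3,[0,0,-0.8],0],[-0.3,[0,0,-20],0],[-0.3,[0,0,-50],0],[-0.3,[20,0,-90],0],[-0.3,[0,-60,-130],0],[-0.3,[0,-120,-150],0],[-0.3,[0,-180,-150],0],[-0.3,[0,-240,-150],0],[-0.3,[0,-240,-150],0],[-0.3,[0,-240,-150],0],[-0.3,[0,-240,-150],0]]'
python3 - <<'E'
from h import *
save("scene","s5"); save("top","t5")
b=cv2.resize(cv2.imread("pics/s5.png")[190:290,180:280],(390,390),interpolation=cv2.INTER_CUBIC)
t=cv2.resize(cv2.imread("pics/t5.png")[140:260,140:260],(390,390),interpolation=cv2.INTER_CUBIC)
cv2.imwrite("pics/c5.png",np.hstack([b,t]))
E
```

```text
t: 16.77
eef_pos: [0.4461, 0.08, 0.2924]
ee_rot: [3.141, -0.0, -2.911]
force: [-0.4, -0.2, 0.1]
width: 0.0308
gripper_force: 0.0
```

View pics/c5.png

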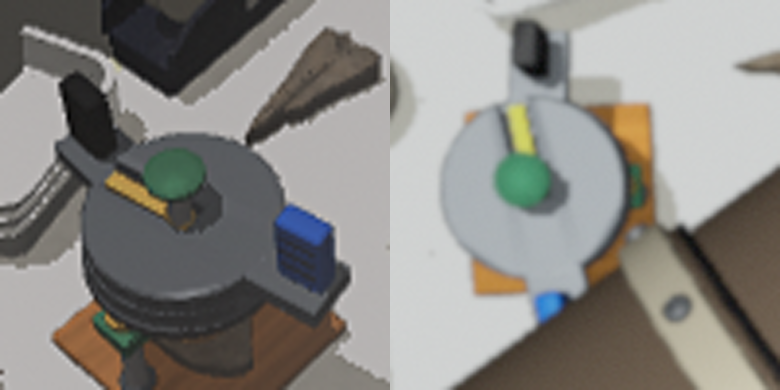

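The weight lies flat on the lower one with the key in its slot and the sherd untouched. I'll check the centring before handing in.

Run:
```python
from h import *
A=lambda u,v,z: ray("t5",140+(u-390)/3.25,130+v/3.25,z)[:2]
c=A(534,187,.123);h=A(522,180,.156);print(c,h,np.linalg.norm(c-h)); print(order.job_done())
```

```text
[0.47976147 0.32716602] [0.48016885 0.32791646] 0.0008538868294523806
the job is handed in; nothing more can be done
None
```

The loose weight lies flat on the lower weight, with its slot opposite the lower slot and the key bar in it, about 1 mm off the stem axis by camera; I let go and handed the job in at about 17 s, but no verdict came back.

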